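Lock the disc carriage of an opened stereo with its transit pin

ROBOT

A 7-joint arm with a two-finger parallel gripper is mounted at the origin on the work surface. World frame = base frame: x ahead of the robot, y to its left, z up, the work surface at z = 0. Lengths are in m, angles in rad, forces in N, time in s.
With the tool pointing down it reaches from about 0.4 to 0.9 m from the base axis. Payload 5.5 kg.
Tool frame: the origin (TCP) lies at the very end of the fingers, on their centre line; the grasp point (between the pads) lies 19 mm behind it (r.grip_point_offset is the distance from the TCP to the grasp point, in m); z points along the fingers, y is the direction in which the jaws open and shut (so a half turn about z gives the same grasp; the last joint's range is limited). The gripper opens to 85 mm and grips with 20 to 120 N. Pads are 22 mm wide; open, the fingers measure 114 mm over their backs; the gripper's body (76 mm by 85 mm) begins 54 mm behind the grasp point. The pads swing forward as they close: fully open they stand 13 mm farther back than shut.
Start: joints at [-0.992, 0.501, -0.427, 1.55, 0.221, 1.138, -0.21], TCP at [0.202, 0.618, 0.21] pointing down, gripper open.
Joint ranges: [-2.88, 2.88], [-0.31, 2.03], [-1.54, 1.56], [0.2, 2.42], [-1.41, 4.55], [0.19, 2.02], [-2.57, 2.57]. Speed limits (rad/s): [2.57, 2.57, 3.14, 3.14, 3.14, 3.14, 3.14].

INTERFACE

Orientations are given as a 3x3 rotation matrix whose columns are the frame's x, y, z axes.
In Python, from bench import r gives the robot as it stands.
- The arm moves only by the tool play_rows, never from a script. Its argument "targets" is a list of rows, each an object of numbers: "grip": the gripper's target within -1 to 1 (shut at 1, half-way at 0, fully open at -1); "dx", "dy", "dz": the shift along the world's x, y, z in mm; "twist": the turn about the world's z in rad. A call has 1 to 10 rows; each row shifts and turns the commanded pose from where the row before left it; what a row does not reach is not made up. A row lasts 1/8 s, in which the tool goes at most 62.5 mm and 10.7 degrees, less where a joint would pass 70% of its speed; a pose out of reach is approached as far as the arm can. A call is refused whole if a number of a shift passes 62.5 or a number of a turn 0.188, either way. A call with a gripper value outside its range is refused whole. The fingers move at their own pace and stop on an object; the grip force is fixed at half the most. Time passes only in rows, so rows that do not move let the fingers close. It gives the time, the measured TCP pose, the force and the opening at its end, in the units of the state.
- r.sense(): the state, without advancing time (a new reading comes with each control period).
- r.grab_frame(name): name is "side" or "top" or "wrist"; returns a dict with "pixels" (384x512x3 uint8, red, green, blue), "depth" (384x512 float32, m along the optical axis (not along the pixel's ray), 0 where there is no reading), "intrinsics" (3x3 intrinsics, pixels), "k1" (the pictures are not rectified: a ray, as slopes to the right and down, at radius r is drawn at 1 + k1 r^2 times it, then the intrinsics apply), "R" (3x3) and "t" (3): a world point X has camera coordinates R X + t; the wrist camera has in their place "mount" (4x4, takes a point from camera to tool coordinates, whose origin is the TCP and whose axes are the flange's). Camera axes: x right, y down, z forward; pixel columns grow to the right and rows downward; lengths in m; the calibration is good to about 2 mm. A picture is of the moment at which its call begins: read the wrist's pose just before it.
- r.sign_off(): hands the job in, once; it reports no verdict.
The state is a dict: "t": time; "joint_positions": joint angles; "dq": joint speeds; "effort": joint torques, N m; "tcp_pos": TCP position; "eef_rot": TCP orientation; "wrist_force": force on the tool from outside, world axes, zero at the start; "wrist_torque": the same for the moment, N m; "opening": opening from 0.0 (shut) to 1.0 (fully open).
Only numpy, scipy, OpenCV 4.12 (cv2) and the standard library are available. Lean on these libraries where they do the work, as an engineer would, in place of code of your own. Each camera call takes 0.05 s, during which the arm holds its last target.

TASK

Pick the blue-handled locking pin up out of the yellow tray, reach its steel rod in under the red hood of the stereo and feel gently along the hidden sprung plate for the lock hole, whose place sideways is not known. Push the pin straight in until its brass collar is home against the plate, then let go and leave it there, standing upright on the bench. Never press hard on the stereo, and leave the other things on the bench where they are.

Things in the scene. Friction and masses are not known exactly. Their poses are not given: they have to be found in the camera images.
- pin: Locking pin. Handle: upright blue block with a black band, 44 long (own x), 28 wide (y), 55 high; a steel rod 8 in diameter sticks 70 out of the middle of its +x face, its axis 25 above the block's underside. About 0.12 kg. Origin: centre of the block's underside; x along the rod to the tip, z up. It starts standing in the yellow tray; grip the handle across its 28 width, from above.
- pin_tip (a point): Centre of the rod's tip, 92 ahead of the pin's origin and 25 above it; axes as the pin. The last 4 of the rod taper to 5.6 diameter. A brass collar, 16 in diameter and 4 long, starts 22 behind the tip and stops the rod at the plate.
- pin_tray: Yellow open tray 170 x 130, rim 12 high, walls and floor 4 thick, fixed. Origin: centre of its underside. It stands to the left or to the right, in exchange with the green tray.
- stereo: Silver portable stereo, fixed, 340 wide (y), 200 deep (x), 125 high, black disc lid and two blue dome knobs on top (up to 14 more). Its front looks towards the robot; x points from the front into the body, z up. Origin: on the bench, mid front, in the rest plane of the hidden lock plate. A red hood in the middle of the front covers the way to the plate. The stereo breaks at 20 N.
- hood (a point): Middle of the front edge of the red hood, 34 in front of the mouth point and 27 above the bench; axes as the stereo. Hood outside 112 wide, 58 high; inside 84 wide (y -42 to +42) and 52 high, open to the robot and down to the bare bench, so the rod goes in level with the handle on or just above the bench.
- mouth (a point): Point in the lock plate's rest plane, mid hood, 27 above the bench; x points in (push direction), y along the plate. The black upright plate, 8 thick, closes the space under the hood at its back. It is sprung in x: yields at 1.2 N, is 3 back at 2.4 N, 6 back (hard stop) at 3.6 N. With the collar home the tip is 22 past this point; without the hole at most about 6. Free depth behind: 60.
- plate_mid (a point): Centre line of the strip of plate to search, same place and axes as the mouth point. The one lock hole, 10.5 wide (y) x 14 high (20 to 34 above the bench), has its centre anywhere from -25 to +25 in y; it is not measured and does not move sideways. A rod pressed on the plate and slid along y is caught sideways by the hole, as the plate springs forward around it.
- knob_tray: Green open tray, 170 x 130, rim 12 high, fixed; holds two knob caps. Origin: centre of its underside.
- knob_cap0: Blue knob cap, 34 diameter, 14 high, in the green tray: leave alone. Origin: centre of its underside.
- knob_cap1: The other blue knob cap, as the first.
- screwdriver: Screwdriver 170 long with a blue handle, lying on the bench at the right: leave alone.
- screw_jar: Glass jar, 52 diameter, 65 high: leave alone. Origin: centre of its underside.
- meter: Yellow hand meter lying flat, 150 x 80 x 35: leave alone. Origin: centre of its underside.
- speaker: Dark loudspeaker unit, 80 diameter, 34 high: leave alone. Origin: centre of its underside.
- tape: Black roll, 64 diameter, 18 high: leave alone. Origin: centre of its underside.

How it is judged:
On the way, in this order (a step that is already met when the one before it is completed fails the run):
1. the pin has been lifted out of its tray (height (world z) of pin above 0.018 m), for 0.1 s.
2. the rod is in the lock hole (tip more than 12 mm past the plate's rest plane) (x of pin_tip in the frame of mouth between 0.012 and 0.035 m and y of pin_tip in the frame of mouth between -0.034 and 0.034 m and height (world z) of pin_tip below 0.045 m), for 0.1 s.
At the end, for the whole second after the job is handed in: The rod stands in the lock hole with its tip 18 to 30 mm past the plate's rest plane (collar home, 22 mm, within 4 mm short), the pin upright within 0.12 rad with its handle standing on the bench (underside below 6 mm), released and at rest (x of pin_tip in the frame of mouth between 0.018 and 0.03 m and y of pin_tip in the frame of mouth between -0.034 and 0.034 m and height (world z) of pin_tip below 0.038 m and height (world z) of pin below 0.006 m and angle between pin's own z axis and vertical below 0.12 rad and linear speed of pin below 0.02 m/s); the robot touches nothing.
It fails at once if anything presses on the stereo or its lock plate with more than 20 N (contact force between stereo and anything else above 20 N).
It fails at once if a bystander is moved by more than 30 mm (distance of any of knob_cap0, knob_cap1, screwdriver, screw_jar, meter, speaker, tape from where it was at the start of the episode above 0.03 m).
It also fails if it takes over 58 s, if anything falls off the work surface, if the arm or the gripper's body presses on something with over 40 N, if the wrist force passes 120 N, or if a joint passes its speed limit or range.

## Working session

There is one attempt and no reset: what is moved stays moved. The work goes in short steps, Python scripts to look and compute and a tool call to move; the robot and the scene stay as the last step left them, time stands still between calls to the robot, and variables do not carry over. Pictures are saved under pics/ and viewed, and the job is handed in when it is done.

Besides the shell and the picture viewer there is one more tool, called after ">>>" as name(argument=value, ...), one argument or row to a line, values as JSON. play_rows: Moves the arm, as the interface text tells. Its arguments: {"type":"object","properties":{"targets":{"type":"array"}},"required":["targets"]}

```bash
ls; mkdir -p pics; python3 - <<'E'
from bench import r
import cv2,numpy as np
s=r.sense();print({k:np.round(v,3).tolist() for k,v in s.items()})
print(r.grip_point_offset)
for n in ("top","side"):
    f=r.grab_frame(n);cv2.imwrite(f"pics/{n}0.png",f["pixels"][:,:,::-1]);np.savez(f"{n}0.npz",**f)
    print(n,f["intrinsics"],f["k1"],f["R"],f["t"])
E
```

```text
pics
{'t': 0.0, 'joint_positions': [-0.992, 0.502, -0.427, 1.551, 0.221, 1.138, -0.21], 'dq': [0.001, 0.0, -0.001, 0.0, 0.0, -0.001, -0.001], 'effort': [-0.0, -56.951, -5.817, -28.096, 0.01, 0.012, -0.0], 'tcp_pos': [0.202, 0.617, 0.209], 'eef_rot': [[-0.951, 0.311, -0.001], [0.311, 0.951, -0.002], [0.0, -0.002, -1.0]], 'wrist_force': [-0.099, -0.347, 0.057], 'wrist_torque': [-0.007, -0.02, 0.021], 'opening': 1.001}
0.0187
top [[420.92485389   0.         255.41178826]
 [  0.         420.92485389 197.22190439]
 [  0.           0.           1.        ]] -0.05324375266674598 [[-0.01298863 -0.99991333  0.00215295]
 [-0.98187719  0.01234715 -0.18911566]
 [ 0.18907269 -0.00457029 -0.98195246]] [0.0016644  0.55329844 1.08559862]
side [[347.37065149   0.         259.57927206]
 [  0.         347.37065149 197.70524952]
 [  0.           0.           1.        ]] 0.011173223071774577 [[ 0.84766357 -0.53053241 -0.00135243]
 [-0.30887787 -0.49143695 -0.81429981]
 [ 0.43134781  0.69067002 -0.58044292]] [-0.45948682  0.2289285   0.82859483]
```

View pics/top0.png

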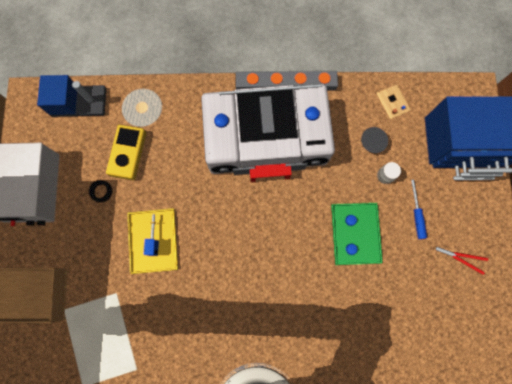

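View pics/side0.png

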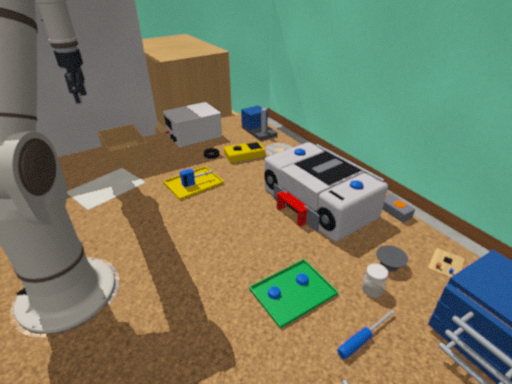

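```bash
cat > h.py <<'E'
import numpy as np,cv2
def undist(f,px):
    K=f["intrinsics"];px=np.atleast_2d(np.asarray(px,float));k1=float(f["k1"])
    return cv2.undistortPoints(px[:,None].copy(),K,np.array([k1,0,0,0.]),None,None)[:,0]
def campose(f,s=None):
    if "R" in f: R=f["R"];t=f["t"];return R.T,-R.T@t
    M=f["mount"];T=np.eye(4);T[:3,:3]=s["eef_rot"];T[:3,3]=s["tcp_pos"];W=T@M;return W[:3,:3],W[:3,3]
def plane(f,px,z,s=None):
    d=undist(f,px);A,c=campose(f,s);D=np.c_[d,np.ones(len(d))]@A.T
    return c+D*((z-c[2])/D[:,2])[:,None]
def cloud(f,mask,s=None):
    v,u=np.nonzero(mask&(f["depth"]>0));d=undist(f,np.c_[u,v]);A,c=campose(f,s)
    return c+(np.c_[d,np.ones(len(d))]*f["depth"][v,u][:,None])@A.T
def hsv(f): return cv2.cvtColor(f["pixels"],cv2.COLOR_RGB2HSV)
E
python3 - <<'E'
from h import *
f=dict(np.load("top0.npz"));H=hsv(f)
def box(m,x0,x1,y0,y1):
    o=np.zeros_like(m);o[y0:y1,x0:x1]=m[y0:y1,x0:x1];return o
blue=(H[...,0]>100)&(H[...,0]<130)&(H[...,1]>130)
b=box(blue,125,180,205,275)
P=cloud(f,b);print("pin blue",len(P),np.median(P,0),P.min(0),P.max(0))
top=P[P[:,2]>0.05];print(len(top),top.mean(0),cv2.minAreaRect((top[:,:2]*1000).astype(np.float32)))
yel=(H[...,0]>20)&(H[...,0]<35)&(H[...,1]>150)
c=max(cv2.findContours(box(yel,120,185,200,280).astype(np.uint8),cv2.RETR_EXTERNAL,cv2.CHAIN_APPROX_NONE)[0],key=cv2.contourArea)
q=plane(f,c[:,0],0.012);print("tray",cv2.minAreaRect((q[:,:2]*1000).astype(np.float32)))
red=((H[...,0]<8)|(H[...,0]>172))&(H[...,1]>150)
rm=box(red,240,300,155,190);P=cloud(f,rm);print("hood",P.min(0),P.max(0),np.median(P,0))
t=P[P[:,2]>0.05];print(len(t),cv2.minAreaRect((t[:,:2]*1000).astype(np.float32)),t.mean(0))
fr=P[(P[:,2]<0.05)];print(fr)
# stereo silver
P=cloud(f,box(np.ones_like(red),195,340,80,175));t=P[(P[:,2]>.118)];print("stereo",cv2.minAreaRect((t[:,:2]*1000).astype(np.float32)),t[:,2].mean())
f2=dict(np.load("side0.npz"));H=hsv(f2)
red=((H[...,0]<8)|(H[...,0]>172))&(H[...,1]>150)
P=cloud(f2,box(red,270,315,185,230));print("side hood",P.min(0),P.max(0))
t=P[P[:,2]>0.054];print(cv2.minAreaRect((t[:,:2]*1000).astype(np.float32)))
blue=(H[...,0]>100)&(H[...,0]<130)&(H[...,1]>130)
P=cloud(f2,box(blue,170,215,165,190));t=P[P[:,2]>.052];print("side pin",P.min(0),P.max(0),len(t),cv2.minAreaRect((t[:,:2]*1000).astype(np.float32)))
E
```

```text
pin blue 174 [0.42360678 0.27296724 0.05811509] [0.40340292 0.26368883 0.01559385] [0.44320352 0.28847929 0.06431271]
143 [0.42235218 0.27601184 0.05871607] ((423.30023193359375, 276.08026123046875), (39.80325698852539, 24.787111282348633), 0.03343363478779793)
tray ((443.69354248046875, 281.4685363769531), (171.27365112304688, 132.58734130859375), 5.02515172958374)
hood [ 0.60622905 -0.10888371 -0.00413413] [0.6447125  0.011822   0.06993231] [ 0.62456262 -0.04654983  0.05725486]
478 ((626.6092529296875, -46.26450729370117), (34.27998352050781, 112.05242919921875), 4.093782901763916) [ 0.62547637 -0.04651347  0.05764046]
[[ 6.38880164e-01 -1.05922496e-01  3.31380624e-02]
 [ 6.39105479e-01 -1.06938377e-01  2.12803291e-02]
 [ 6.30644734e-01  1.12142643e-02  4.81128228e-02]
 [ 6.40242881e-01 -1.08299316e-01  5.68624147e-03]
 [ 6.31716848e-01  1.13970655e-02  3.29724403e-02]
 [ 6.39158715e-01 -1.08883713e-01 -1.55566591e-03]
 [ 6.31478280e-01  1.15311375e-02  2.26713215e-02]
 [ 6.35516151e-01 -1.08547688e-01  1.12798457e-03]
 [ 6.30064652e-01  1.16201182e-02  1.68186748e-02]
 [ 6.3313777
[... 2228 characters left out ...]
02]
 [ 6.07229731e-01 -5.01676288e-03  2.67378476e-02]
 [ 6.07335454e-01  6.24036142e-03  1.45949199e-02]
 [ 6.06229052e-01  3.40816093e-03  1.91935334e-02]
 [ 6.06864462e-01 -2.21025858e-03  1.61631640e-02]]
stereo ((740.740966796875, -38.13140869140625), (201.3080291748047, 337.32537841796875), 3.6467390060424805) 0.12693222842574445
side hood [ 0.60850338 -0.1025827   0.0013637 ] [0.64910401 0.03595132 0.06358097]
((629.2353515625, -42.82917404174805), (36.11717987060547, 114.91468811035156), 3.303879737854004)
side pin [0.40365196 0.26430865 0.01074437] [0.44323578 0.28867779 0.06371276] 69 ((423.350830078125, 277.0917663574219), (23.244178771972656, 39.16708755493164), 88.7523193359375)
```

>>> play_rows(
  targets=[
    {"dx":25,"dy":-34,"twist":0.05,"grip":-1},
    {"dx":25,"dy":-34,"twist":0.05,"grip":-1},
    {"dx":25,"dy":-38,"twist":0.05,"grip":-1},
    {"dx":25,"dy":-38,"twist":0.05,"grip":-1},
    {"dx":25,"dy":-38,"twist":0.05,"grip":-1},
    {"dx":25,"dy":-38,"twist":0.05,"grip":-1},
    {"dx":25,"dy":-40,"twist":0.015,"grip":-1},
    {"dx":25,"dy":-40,"grip":-1},
    {"dx":21,"dy":-40,"grip":-1},
    {"grip":-1},
  ],
)

```text
invalid input
```

```bash
cat > snap.py <<'E'
import sys
from bench import r
import cv2,numpy as np,pickle
def snap(n,tag):
    s=r.sense();f=r.grab_frame(n)
    cv2.imwrite(f"pics/{n}{tag}.png",f["pixels"][:,:,::-1]);pickle.dump((f,s),open(f"{n}{tag}.pkl","wb"))
    return f,s
if __name__=="__main__":
    for n in sys.argv[2:]: f,s=snap(n,sys.argv[1])
    print({k:np.round(s[k],4).tolist() for k in ("t","tcp_pos","eef_rot","wrist_force","opening","joint_positions")})
E
python3 snap.py 1 wrist
```

```text
{'t': 0.1, 'tcp_pos': [0.2017, 0.6172, 0.2094], 'eef_rot': [[-0.9506, 0.3105, -0.0006], [0.3105, 0.9506, -0.0016], [0.0001, -0.0017, -1.0]], 'wrist_force': [-0.3893, 0.0316, 0.3243], 'opening': 1.0031, 'joint_positions': [-0.9918, 0.5018, -0.4268, 1.5513, 0.2208, 1.1383, -0.2103]}
```

View pics/wrist1.png

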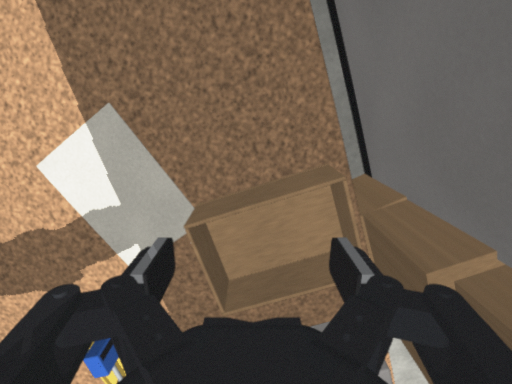

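>>> play_rows(
  targets=[
    {"dx":30,"dy":-34,"dz":0,"twist":0.05,"grip":-1},
    {"dx":30,"dy":-34,"dz":0,"twist":0.05,"grip":-1},
    {"dx":30,"dy":-38,"dz":0,"twist":0.05,"grip":-1},
    {"dx":30,"dy":-38,"dz":0,"twist":0.05,"grip":-1},
    {"dx":30,"dy":-38,"dz":0,"twist":0.05,"grip":-1},
    {"dx":30,"dy":-38,"dz":0,"twist":0.05,"grip":-1},
    {"dx":30,"dy":-40,"dz":0,"twist":0.015,"grip":-1},
    {"dx":35,"dy":-40,"dz":0,"twist":0,"grip":-1},
    {"dx":35,"dy":-40,"dz":0,"twist":0,"grip":-1},
    {"dx":0,"dy":0,"dz":0,"twist":0,"grip":-1},
  ],
)

```text
t: 1.4
tcp_pos: [0.4853, 0.2724, 0.2098]
eef_rot: [[-1.0, 0.01, 0.001], [0.01, 1.0, -0.003], [-0.001, -0.003, -1.0]]
wrist_force: [-0.4, -0.8, 0.1]
opening: 0.997
```

```bash
python3 snap.py 2 wrist
```

```text
{'t': 1.4, 'tcp_pos': [0.4853, 0.2724, 0.2098], 'eef_rot': [[-1.0, 0.0099, 0.0007], [0.0099, 0.9999, -0.0025], [-0.0007, -0.0025, -1.0]], 'wrist_force': [-0.4407, -0.7788, 0.1335], 'opening': 0.9969, 'joint_positions': [-0.2707, 0.324, -0.3554, 1.7912, 0.1309, 1.05, 0.8864]}
```

View pics/wrist2.png

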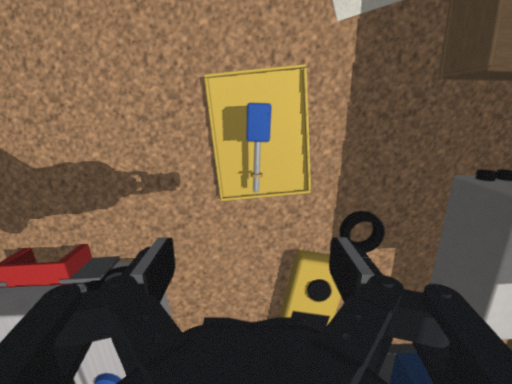

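```bash
python3 - <<'E'
from h import *
import pickle
f,s=pickle.load(open("wrist2.pkl","rb"));H=hsv(f)
R=np.zeros(H.shape[:2],bool);R[95:205,235:290]=1
blue=(H[...,0]>100)&(H[...,0]<130)&(H[...,1]>130)&R
P=cloud(f,blue,s);t=P[P[:,2]>.055];print(t[:,2].mean(),np.ptp(P,0))
c=max(cv2.findContours(blue.astype(np.uint8),cv2.RETR_EXTERNAL,cv2.CHAIN_APPROX_NONE)[0],key=cv2.contourArea)
q=plane(f,c[:,0],.059,s);print(cv2.minAreaRect((q[:,:2]*1000).astype(np.float32)))
print(cv2.minAreaRect((t[:,:2]*1000).astype(np.float32)))
# rod: pixels low saturation in the tray
rod=(H[...,1]<110)&(H[...,2]>60)&R&(np.arange(384)[:,None]>142)
v,u=np.nonzero(rod);print(len(v),v.min(),v.max())
rows=[(r_,u[v==r_].mean(),(v==r_).sum()) for r_ in range(144,196) if (v==r_).any()]
print([(a,round(b,1),n) for a,b,n in rows])
pp=[(b,a) for a,b,n in rows if 3<=n<=8]
W=plane(f,pp,.029+.004,s)*1000
vx,vy,x0,y0=cv2.fitLine(W[:,:2].astype(np.float32),cv2.DIST_HUBER,0,.01,.01)[:,0];print("rod",vx,vy,x0,y0,np.degrees(np.arctan(vy/vx)),"y at block x=423:",y0+vy/vx*(423-x0),"xmax",W[:,0].max())
E
```

```text
0.05841761464566404 [0.04041305 0.02666198 0.00536098]
((423.6340026855469, 280.1593017578125), (25.493083953857422, 40.84662628173828), 87.59398651123047)
((423.6578369140625, 280.2216491699219), (25.695789337158203, 40.83922576904297), 87.84104919433594)
543 143 204
[(144, np.float64(257.0), np.int64(7)), (145, np.float64(257.0), np.int64(7)), (146, np.float64(257.0), np.int64(7)), (147, np.float64(257.0), np.int64(7)), (148, np.float64(257.0), np.int64(7)), (149, np.float64(257.0), np.int64(7)), (150, np.float64(257.0), np.int64(7)), (151, np.float64(257.0), np.int64(7)), (152, np.float64(257.0), np.int64(7)), (153, np.float64(257.0), np.int64(7)), (154, np.float64(257.0), np.int64(7)), (155, np.float64(257.0), np.int64(7)), (156, np.float64(256.5), np.int64(6)), (157, np.float64(256.5), np.int64(6)), (158, np.float64(256.5), np.int64(6)), (159, np.float64(256.5), np.int64(6)), (160, np.float64(256.5), np.int64(6)), (161, np.float64(256.5), np.int64(6)), (162, np.float64(256.5), np.int64(6)), (163, np.float64(256.5), np.int64(6)), (164, np.float64(256.5), np.int64(6)), (165, np.fl
[... 409 characters left out ...]
t64(5)), (178, np.float64(256.0), np.int64(7)), (179, np.float64(256.0), np.int64(7)), (180, np.float64(256.0), np.int64(7)), (181, np.float64(256.0), np.int64(7)), (182, np.float64(255.5), np.int64(6)), (183, np.float64(255.5), np.int64(6)), (184, np.float64(255.5), np.int64(6)), (185, np.float64(255.5), np.int64(6)), (186, np.float64(255.5), np.int64(6)), (187, np.float64(255.5), np.int64(6)), (188, np.float64(255.5), np.int64(6)), (189, np.float64(255.5), np.int64(6)), (190, np.float64(255.5), np.int64(6)), (191, np.float64(255.5), np.int64(4)), (192, np.float64(255.5), np.int64(4))]
rod 0.9992456 -0.038835607 481.3492 278.16483 -2.225676 y at block x=423: 280.43256 xmax 514.8347787141928
```

>>> play_rows(
  targets=[
    {"dx":-31,"dy":4,"dz":0,"twist":-0.029,"grip":-1},
    {"dx":-31,"dy":3,"dz":-20,"twist":0,"grip":-1},
    {"dx":0,"dy":0,"dz":-40,"twist":0,"grip":-1},
    {"dx":0,"dy":0,"dz":-40,"twist":0,"grip":-1},
    {"dx":0,"dy":0,"dz":-20,"twist":0,"grip":-1},
    {"dx":0,"dy":0,"dz":0,"twist":0,"grip":-1},
    {"dx":0,"dy":0,"dz":0,"twist":0,"grip":-1},
  ],
)

```text
t: 2.33
tcp_pos: [0.4197, 0.2862, 0.0911]
eef_rot: [[-1.0, 0.028, 0.001], [0.028, 1.0, 0.001], [-0.001, 0.001, -1.0]]
wrist_force: [-0.3, -0.0, 0.6]
opening: 1.001
```

```bash
python3 snap.py 3 wrist
```

```text
{'t': 2.325, 'tcp_pos': [0.4197, 0.2862, 0.0911], 'eef_rot': [[-0.9996, 0.0282, 0.0006], [0.0282, 0.9996, 0.001], [-0.0006, 0.001, -1.0]], 'wrist_force': [-0.2996, -0.0028, 0.6308], 'opening': 1.0011, 'joint_positions': [-0.3555, 0.4018, -0.3539, 2.0055, 0.1963, 0.7654, 0.7169]}
```

View pics/wrist3.png

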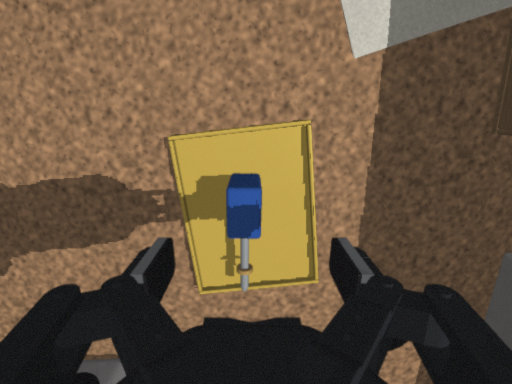

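```bash
python3 - <<'E'
from h import *
import pickle
f,s=pickle.load(open("wrist3.pkl","rb"));H=hsv(f)
R=np.zeros(H.shape[:2],bool);R[165:300,215:275]=1
blue=(H[...,0]>100)&(H[...,0]<130)&(H[...,1]>130)&R
P=cloud(f,blue,s);t=P[P[:,2]>.055];print(t[:,2].mean(),t.min(0),t.max(0))
print(cv2.minAreaRect((t[:,:2]*1000).astype(np.float32)))
A,c=campose(f,s);print(A,c-s["tcp_pos"])
E
```

```text
0.05841213491139081 [0.40191551 0.26655111 0.05513081] [0.44460306 0.29337649 0.060539  ]
((423.310546875, 279.8809814453125), (26.014877319335938, 42.04771423339844), 88.03028869628906)
[[ 2.66187080e-02  9.57177754e-01  2.88274508e-01]
 [ 9.99645658e-01 -2.54744960e-02 -7.72060999e-03]
 [-4.63483247e-05  2.88377873e-01 -9.57516684e-01]] [-0.07258235  0.00227872  0.16299325]
```

>>> play_rows(
  targets=[
    {"dx":4,"dy":-6,"dz":0,"twist":-0.008,"grip":-1},
    {"dx":0,"dy":0,"dz":-30,"twist":0,"grip":-1},
    {"dx":0,"dy":0,"dz":-25,"twist":0,"grip":-1},
    {"dx":0,"dy":0,"dz":-10,"twist":0,"grip":-1},
    {"dx":0,"dy":0,"dz":0,"twist":0,"grip":-1},
    {"dx":0,"dy":0,"dz":0,"twist":0,"grip":-1},
  ],
)

```text
t: 3.12
tcp_pos: [0.4247, 0.2793, 0.0263]
eef_rot: [[-0.999, 0.038, 0.001], [0.038, 0.999, 0.001], [-0.001, 0.001, -1.0]]
wrist_force: [0.3, 0.4, 0.5]
opening: 1.002
```

Well placed; lower 4 mm and grip.

>>> play_rows(
  targets=[
    {"dx":-1,"dy":0,"dz":-4,"twist":0,"grip":-1},
    {"dx":0,"dy":0,"dz":0,"twist":0,"grip":0},
    {"dx":0,"dy":0,"dz":0,"twist":0,"grip":1},
    {"dx":0,"dy":0,"dz":0,"twist":0,"grip":1},
    {"dx":0,"dy":0,"dz":0,"twist":0,"grip":1},
    {"dx":0,"dy":0,"dz":0,"twist":0,"grip":1},
    {"dx":0,"dy":0,"dz":0,"twist":0,"grip":1},
  ],
)

```text
t: 4.0
tcp_pos: [0.4231, 0.2792, 0.0216]
eef_rot: [[-0.999, 0.038, 0.0], [0.038, 0.999, 0.0], [-0.0, 0.0, -1.0]]
wrist_force: [-1.0, -0.3, 5.0]
opening: 0.315
```

```bash
python3 snap.py 4 wrist
```

```text
{'t': 4.0, 'tcp_pos': [0.4231, 0.2792, 0.0216], 'eef_rot': [[-0.9993, 0.0376, 0.0005], [0.0376, 0.9993, 0.0004], [-0.0005, 0.0004, -1.0]], 'wrist_force': [-1.0496, -0.3099, 5.043], 'opening': 0.3148, 'joint_positions': [-0.3831, 0.5173, -0.307, 2.0384, 0.2595, 0.6216, 0.6687]}
```

View pics/wrist4.png

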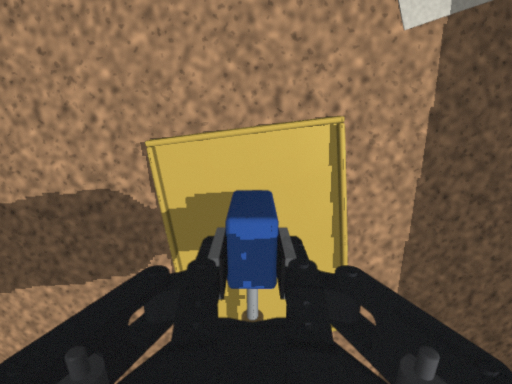

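>>> play_rows(
  targets=[
    {"dx":0,"dy":0,"dz":15,"twist":0,"grip":1},
    {"dx":0,"dy":0,"dz":30,"twist":0,"grip":1},
    {"dx":0,"dy":-20,"dz":10,"twist":0.02,"grip":1},
    {"dx":10,"dy":-45,"dz":0,"twist":0.02,"grip":1},
    {"dx":12,"dy":-50,"dz":0,"twist":0.02,"grip":1},
    {"dx":12,"dy":-50,"dz":0,"twist":0.02,"grip":1},
    {"dx":12,"dy":-50,"dz":0,"twist":0.02,"grip":1},
    {"dx":12,"dy":-50,"dz":0,"twist":0.004,"grip":1},
    {"dx":10,"dy":-40,"dz":0,"twist":0,"grip":1},
    {"dx":0,"dy":0,"dz":0,"twist":0,"grip":1},
  ],
)

```text
t: 5.3
tcp_pos: [0.4913, -0.0307, 0.0767]
eef_rot: [[-0.998, -0.059, 0.0], [-0.059, 0.998, -0.002], [-0.0, -0.002, -1.0]]
wrist_force: [-0.6, 0.5, -0.9]
opening: 0.312
```

>>> play_rows(
  targets=[
    {"dx":0,"dy":0,"dz":0,"twist":0,"grip":1},
    {"dx":0,"dy":0,"dz":0,"twist":0,"grip":1},
  ],
)

```text
t: 5.55
tcp_pos: [0.4905, -0.0246, 0.0765]
eef_rot: [[-0.998, -0.069, -0.0], [-0.069, 0.998, 0.001], [0.0, 0.001, -1.0]]
wrist_force: [1.2, 0.7, -1.1]
opening: 0.309
```

```bash
python3 snap.py 5 wrist top side
```

```text
{'t': 5.65, 'tcp_pos': [0.4906, -0.0248, 0.0764], 'eef_rot': [[-0.9976, -0.0685, -0.0002], [-0.0685, 0.9976, 0.0004], [0.0002, 0.0004, -1.0]], 'wrist_force': [-0.0296, 0.2071, -1.438], 'opening': 0.3091, 'joint_positions': [0.2402, 0.3949, -0.2891, 2.0537, 0.1675, 0.7151, 1.4846]}
```

View pics/wrist5.png

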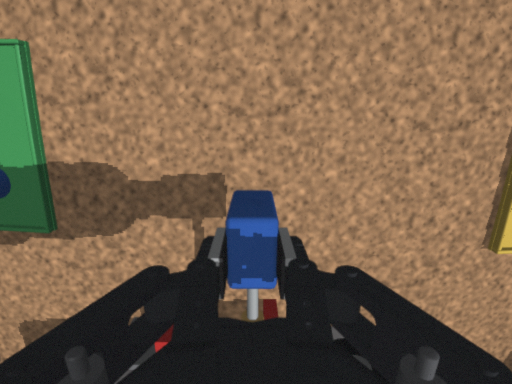

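View pics/side5.png

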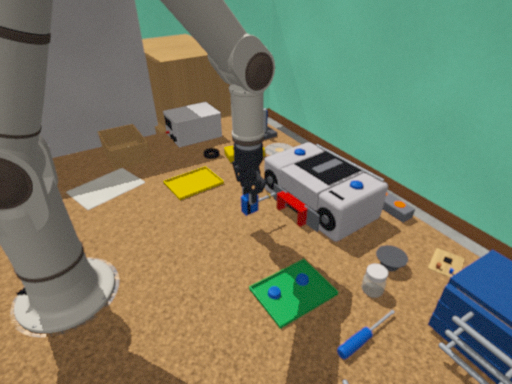

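View pics/top5.png

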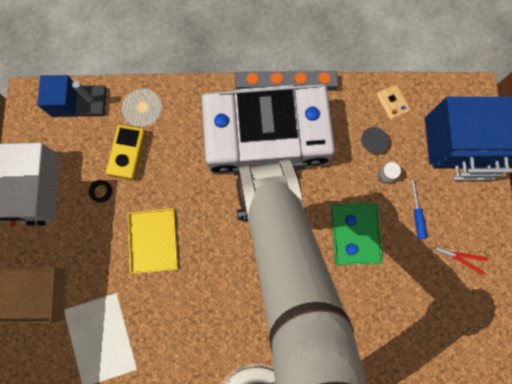

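>>> play_rows(
  targets=[
    {"dx":0,"dy":-1,"dz":-25,"twist":0,"grip":1},
    {"dx":0,"dy":0,"dz":-20,"twist":0,"grip":1},
    {"dx":0,"dy":0,"dz":-8,"twist":0,"grip":1},
    {"dx":0,"dy":0,"dz":0,"twist":0,"grip":1},
    {"dx":0,"dy":0,"dz":0,"twist":0,"grip":1},
    {"dx":0,"dy":0,"dz":0,"twist":0,"grip":1},
  ],
)

```text
t: 6.45
tcp_pos: [0.4915, -0.0271, 0.024]
eef_rot: [[-0.998, -0.066, 0.001], [-0.066, 0.998, -0.0], [-0.001, -0.0, -1.0]]
wrist_force: [0.4, 0.1, -0.6]
opening: 0.313
```

```bash
python3 snap.py 6 side wrist
```

```text
{'t': 6.5, 'tcp_pos': [0.4914, -0.0272, 0.024], 'eef_rot': [[-0.9978, -0.0661, 0.0012], [-0.0661, 0.9978, -0.0001], [-0.0012, -0.0002, -1.0]], 'wrist_force': [-0.5821, 0.4676, -1.5612], 'opening': 0.31, 'joint_positions': [0.2162, 0.4881, -0.2582, 2.0747, 0.2132, 0.602, 1.4475]}
```

```bash
python3 -c "
import cv2
a=cv2.imread('pics/side6.png')[150:260,200:360];cv2.imwrite('pics/side6z.png',cv2.resize(a,None,fx=5,fy=5,interpolation=cv2.INTER_CUBIC))"
```

```text
(no output)
```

View pics/side6z.png

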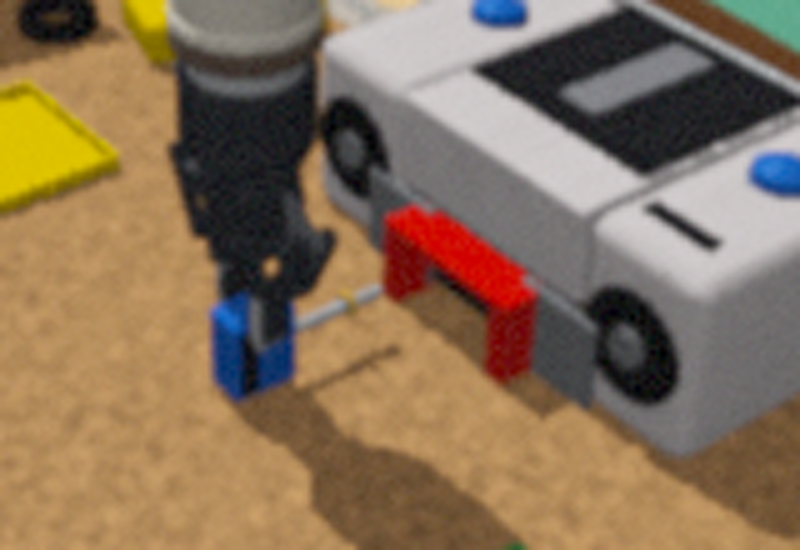

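View pics/wrist6.png

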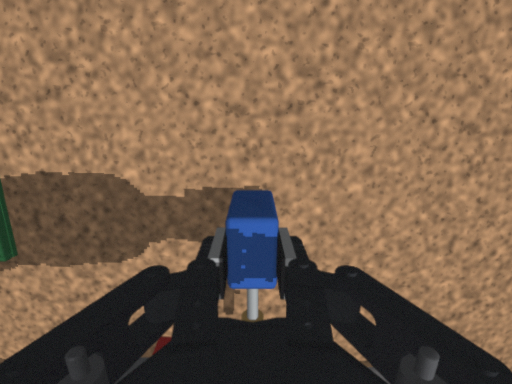

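```bash
python3 - <<'E'
from h import *
import pickle
f,s=pickle.load(open("side6.pkl","rb"))
def proj(X):
    X=np.atleast_2d(X).astype(float);return cv2.projectPoints(X,cv2.Rodrigues(f["R"])[0],f["t"],f["intrinsics"],np.array([float(f["k1"]),0,0,0]))[0][:,0]
ps=.066;ex=np.array([np.cos(ps),np.sin(ps),0]);ey=np.array([-np.sin(ps),np.cos(ps),0])
M=np.array([.6425,-.045,0])
o=s["tcp_pos"]*[1,1,0]
z=lambda p:np.round((p-[200,150])*5)
print("tip",z(proj(o+92e-3*ex+[0,0,.031])),"rod root",z(proj(o+22e-3*ex+[0,0,.031])))
for y in(56,42,-42,-56):
  for zz in (0,.058): print("hood",y,zz,z(proj(M-.034*ex+y/1e3*ey+[0,0,zz])))
d=o+.092*ex-M;print(d@ex,d@ey)
# side-view measured rod line onto plane z=.031
print(plane(f,np.array([[380,288],[300,326]])/5+[200,150],.031), o+92e-3*ex,o+22e-3*ex)
E
```

```text
tip [[374. 295.]] rod root [[280. 337.]]
hood 56 0 [[375. 299.]]
hood 56 0.058 [[377. 223.]]
hood 42 0 [[389. 310.]]
hood 42 0.058 [[392. 234.]]
hood -42 0 [[477. 380.]]
hood -42 0.058 [[482. 302.]]
hood -56 0 [[492. 392.]]
hood -56 0.058 [[499. 315.]]
-0.05747697628957877 0.027779962807213184
[[ 0.58996427 -0.01737236  0.031     ]
 [ 0.52919375 -0.02297593  0.031     ]] [ 0.58331602 -0.02107125  0.        ] [ 0.51346842 -0.02568789  0.        ]
```

>>> play_rows(
  targets=[
    {"dx":10,"dy":0.7,"dz":-3,"twist":0,"grip":1},
    {"dx":14,"dy":0.9,"dz":-0.5,"twist":0,"grip":1},
    {"dx":12,"dy":0.8,"dz":0,"twist":0,"grip":1},
    {"dx":8,"dy":0.5,"dz":0,"twist":0,"grip":1},
    {"dx":4,"dy":0.3,"dz":0,"twist":0,"grip":1},
    {"dx":0,"dy":0,"dz":0,"twist":0,"grip":1},
    {"dx":0,"dy":0,"dz":0,"twist":0,"grip":1},
  ],
)

```text
t: 7.42
tcp_pos: [0.5383, -0.024, 0.0197]
eef_rot: [[-0.998, -0.066, -0.001], [-0.066, 0.998, -0.0], [0.001, -0.0, -1.0]]
wrist_force: [-0.5, 0.5, 0.4]
opening: 0.315
```

>>> play_rows(
  targets=[
    {"dx":2,"dy":0.1,"dz":0,"twist":0,"grip":1},
    {"dx":0,"dy":0,"dz":0,"twist":0,"grip":1},
  ],
)

```text
t: 7.68
tcp_pos: [0.541, -0.0239, 0.0199]
eef_rot: [[-0.998, -0.066, 0.0], [-0.066, 0.998, -0.0], [-0.0, -0.0, -1.0]]
wrist_force: [-0.4, -0.5, -0.7]
opening: 0.311
```

>>> play_rows(
  targets=[
    {"dx":2,"dy":0.1,"dz":0,"twist":0,"grip":1},
    {"dx":0,"dy":0,"dz":0,"twist":0,"grip":1},
  ],
)

```text
t: 7.92
tcp_pos: [0.5431, -0.0237, 0.0199]
eef_rot: [[-0.998, -0.066, 0.0], [-0.066, 0.998, 0.0], [-0.0, 0.0, -1.0]]
wrist_force: [-0.2, -0.4, -1.4]
opening: 0.312
```

>>> play_rows(
  targets=[
    {"dx":2,"dy":0.1,"dz":0,"twist":0,"grip":1},
    {"dx":0,"dy":0,"dz":0,"twist":0,"grip":1},
  ],
)

```text
t: 8.18
tcp_pos: [0.5451, -0.0236, 0.0198]
eef_rot: [[-0.998, -0.066, 0.0], [-0.066, 0.998, 0.0], [-0.0, 0.0, -1.0]]
wrist_force: [-0.3, -0.5, -1.6]
opening: 0.311
```

>>> play_rows(
  targets=[
    {"dx":2,"dy":0.1,"dz":0,"twist":0,"grip":1},
    {"dx":0,"dy":0,"dz":0,"twist":0,"grip":1},
  ],
)

```text
t: 8.43
tcp_pos: [0.5471, -0.0235, 0.0199]
eef_rot: [[-0.998, -0.066, 0.0], [-0.066, 0.998, 0.0], [-0.0, 0.0, -1.0]]
wrist_force: [-0.1, 0.7, -2.1]
opening: 0.315
```

>>> play_rows(
  targets=[
    {"dx":1,"dy":0.1,"dz":0,"twist":0,"grip":1},
    {"dx":0,"dy":0,"dz":0,"twist":0,"grip":1},
  ],
)

```text
t: 8.68
tcp_pos: [0.548, -0.0234, 0.0198]
eef_rot: [[-0.998, -0.066, 0.0], [-0.066, 0.998, 0.0], [-0.0, 0.0, -1.0]]
wrist_force: [-0.1, 0.7, -1.2]
opening: 0.311
```

>>> play_rows(
  targets=[
    {"dx":1,"dy":0.1,"dz":0,"twist":0,"grip":1},
    {"dx":0,"dy":0,"dz":0,"twist":0,"grip":1},
  ],
)

```text
t: 8.93
tcp_pos: [0.549, -0.0233, 0.0198]
eef_rot: [[-0.998, -0.066, 0.0], [-0.066, 0.998, 0.0], [-0.0, -0.0, -1.0]]
wrist_force: [0.7, 0.9, -1.7]
opening: 0.311
```

>>> play_rows(
  targets=[
    {"dx":1,"dy":0.1,"dz":0,"twist":0,"grip":1},
    {"dx":0,"dy":0,"dz":0,"twist":0,"grip":1},
  ],
)

```text
t: 9.18
tcp_pos: [0.5499, -0.0232, 0.0198]
eef_rot: [[-0.998, -0.066, 0.0], [-0.066, 0.998, 0.0], [-0.0, 0.0, -1.0]]
wrist_force: [-0.6, 0.0, -1.0]
opening: 0.315
```

>>> play_rows(
  targets=[
    {"dx":1,"dy":0.1,"dz":0,"twist":0,"grip":1},
    {"dx":0,"dy":0,"dz":0,"twist":0,"grip":1},
  ],
)

```text
t: 9.43
tcp_pos: [0.5507, -0.0231, 0.0197]
eef_rot: [[-0.998, -0.066, -0.0], [-0.066, 0.998, -0.0], [0.0, 0.0, -1.0]]
wrist_force: [-1.0, -0.1, -0.8]
opening: 0.31
```

>>> play_rows(
  targets=[
    {"dx":1,"dy":0.1,"dz":0,"twist":0,"grip":1},
    {"dx":0,"dy":0,"dz":0,"twist":0,"grip":1},
  ],
)

```text
t: 9.68
tcp_pos: [0.5515, -0.0231, 0.0197]
eef_rot: [[-0.998, -0.066, -0.001], [-0.066, 0.998, -0.0], [0.001, 0.0, -1.0]]
wrist_force: [-1.2, -0.8, -0.5]
opening: 0.313
```

>>> play_rows(
  targets=[
    {"dx":1,"dy":0,"dz":0,"twist":0,"grip":1},
    {"dx":0,"dy":0,"dz":0,"twist":0,"grip":1},
  ],
)

```text
t: 9.93
tcp_pos: [0.5526, -0.023, 0.0197]
eef_rot: [[-0.998, -0.066, -0.001], [-0.066, 0.998, -0.0], [0.001, 0.0, -1.0]]
wrist_force: [-2.5, 0.1, -0.6]
opening: 0.313
```

>>> play_rows(
  targets=[
    {"dx":0,"dy":0,"dz":0,"twist":0,"grip":1},
  ],
)

```text
t: 10.05
tcp_pos: [0.5526, -0.0231, 0.0197]
eef_rot: [[-0.998, -0.066, -0.0], [-0.066, 0.998, -0.0], [0.0, 0.0, -1.0]]
wrist_force: [-1.2, -0.2, -0.7]
opening: 0.316
```

>>> play_rows(
  targets=[
    {"dx":0,"dy":0,"dz":0,"twist":0,"grip":1},
  ],
)

```text
t: 10.18
tcp_pos: [0.5526, -0.023, 0.0197]
eef_rot: [[-0.998, -0.066, -0.0], [-0.066, 0.998, 0.0], [0.0, 0.0, -1.0]]
wrist_force: [-2.4, 0.0, -0.4]
opening: 0.309
```

>>> play_rows(
  targets=[
    {"dx":0.6,"dy":-1,"dz":0,"twist":0,"grip":1},
    {"dx":0.1,"dy":-1,"dz":0,"twist":0,"grip":1},
  ],
)

```text
t: 10.42
tcp_pos: [0.5534, -0.0247, 0.0197]
eef_rot: [[-0.998, -0.067, -0.0], [-0.067, 0.998, 0.0], [0.0, 0.0, -1.0]]
wrist_force: [-2.2, 1.4, -1.3]
opening: 0.316
```

>>> play_rows(
  targets=[
    {"dx":0.1,"dy":-1,"dz":0,"twist":0,"grip":1},
    {"dx":0.1,"dy":-1,"dz":0,"twist":0,"grip":1},
  ],
)

```text
t: 10.68
tcp_pos: [0.5536, -0.027, 0.0197]
eef_rot: [[-0.998, -0.066, -0.0], [-0.066, 0.998, 0.0], [0.0, 0.0, -1.0]]
wrist_force: [-3.1, 1.2, -1.3]
opening: 0.314
```

>>> play_rows(
  targets=[
    {"dx":0,"dy":-1,"dz":0,"twist":0,"grip":1},
    {"dx":0.1,"dy":-1,"dz":0,"twist":0,"grip":1},
  ],
)

```text
t: 10.92
tcp_pos: [0.5538, -0.0291, 0.0198]
eef_rot: [[-0.998, -0.066, -0.0], [-0.066, 0.998, 0.0], [0.0, 0.0, -1.0]]
wrist_force: [-1.8, 0.9, -0.6]
opening: 0.312
```

>>> play_rows(
  targets=[
    {"dx":0,"dy":-1,"dz":0,"twist":0,"grip":1},
    {"dx":0.1,"dy":-1,"dz":0,"twist":0,"grip":1},
  ],
)

```text
t: 11.18
tcp_pos: [0.5539, -0.0311, 0.0198]
eef_rot: [[-0.998, -0.066, -0.0], [-0.066, 0.998, 0.0], [0.0, 0.0, -1.0]]
wrist_force: [-2.3, 0.9, -1.5]
opening: 0.312
```

>>> play_rows(
  targets=[
    {"dx":0,"dy":-1,"dz":0,"twist":0,"grip":1},
    {"dx":0.1,"dy":-1,"dz":0,"twist":0,"grip":1},
  ],
)

```text
t: 11.42
tcp_pos: [0.5541, -0.0331, 0.0198]
eef_rot: [[-0.998, -0.066, 0.0], [-0.066, 0.998, 0.0], [-0.0, 0.0, -1.0]]
wrist_force: [-1.4, 1.6, -0.9]
opening: 0.313
```

>>> play_rows(
  targets=[
    {"dx":0.2,"dy":-1,"dz":0,"twist":0,"grip":1},
    {"dx":0.1,"dy":-1,"dz":0,"twist":0,"grip":1},
  ],
)

```text
t: 11.68
tcp_pos: [0.5543, -0.0351, 0.0198]
eef_rot: [[-0.998, -0.066, -0.0], [-0.066, 0.998, 0.0], [0.0, 0.0, -1.0]]
wrist_force: [-2.3, 1.0, -0.8]
opening: 0.311
```

>>> play_rows(
  targets=[
    {"dx":0.1,"dy":-1,"dz":0,"twist":0,"grip":1},
    {"dx":0.1,"dy":-1,"dz":0,"twist":0,"grip":1},
  ],
)

```text
t: 11.92
tcp_pos: [0.5545, -0.0371, 0.0198]
eef_rot: [[-0.998, -0.066, -0.0], [-0.066, 0.998, 0.0], [0.0, 0.0, -1.0]]
wrist_force: [-1.6, 1.0, -1.6]
opening: 0.313
```

>>> play_rows(
  targets=[
    {"dx":0,"dy":-1,"dz":0,"twist":0,"grip":1},
    {"dx":0.1,"dy":-1,"dz":0,"twist":0,"grip":1},
  ],
)

```text
t: 12.18
tcp_pos: [0.5546, -0.0391, 0.0198]
eef_rot: [[-0.998, -0.066, -0.0], [-0.066, 0.998, -0.0], [0.0, -0.0, -1.0]]
wrist_force: [-3.0, 0.9, -1.4]
opening: 0.309
```

>>> play_rows(
  targets=[
    {"dx":0.1,"dy":-1,"dz":0,"twist":0,"grip":1},
    {"dx":0.1,"dy":-1,"dz":0,"twist":0,"grip":1},
  ],
)

```text
t: 12.42
tcp_pos: [0.5548, -0.0411, 0.0198]
eef_rot: [[-0.998, -0.066, -0.0], [-0.066, 0.998, 0.0], [0.0, 0.0, -1.0]]
wrist_force: [-2.2, 0.9, -1.0]
opening: 0.31
```

>>> play_rows(
  targets=[
    {"dx":0,"dy":-1,"dz":0,"twist":0,"grip":1},
    {"dx":0.1,"dy":-1,"dz":0,"twist":0,"grip":1},
  ],
)

```text
t: 12.68
tcp_pos: [0.555, -0.0431, 0.0198]
eef_rot: [[-0.998, -0.066, -0.0], [-0.066, 0.998, -0.0], [0.0, -0.0, -1.0]]
wrist_force: [-2.5, 0.1, -2.4]
opening: 0.313
```

>>> play_rows(
  targets=[
    {"dx":0.1,"dy":-1,"dz":0,"twist":0,"grip":1},
    {"dx":0,"dy":-1,"dz":0,"twist":0,"grip":1},
  ],
)

```text
t: 12.92
tcp_pos: [0.555, -0.0451, 0.0198]
eef_rot: [[-0.998, -0.066, -0.0], [-0.066, 0.998, 0.0], [0.0, 0.0, -1.0]]
wrist_force: [-2.6, 0.7, -1.2]
opening: 0.316
```

>>> play_rows(
  targets=[
    {"dx":0.1,"dy":-1,"dz":0,"twist":0,"grip":1},
    {"dx":0.1,"dy":-1,"dz":0,"twist":0,"grip":1},
  ],
)

```text
t: 13.18
tcp_pos: [0.5552, -0.0471, 0.0198]
eef_rot: [[-0.998, -0.066, -0.0], [-0.066, 0.998, 0.0], [0.0, 0.0, -1.0]]
wrist_force: [-2.3, 1.3, -1.6]
opening: 0.313
```

>>> play_rows(
  targets=[
    {"dx":0,"dy":-1,"dz":0,"twist":0,"grip":1},
    {"dx":0.1,"dy":-1,"dz":0,"twist":0,"grip":1},
  ],
)

```text
t: 13.42
tcp_pos: [0.5565, -0.0496, 0.0202]
eef_rot: [[-0.998, -0.066, 0.002], [-0.066, 0.998, -0.0], [-0.002, -0.0, -1.0]]
wrist_force: [0.7, -0.2, -0.2]
opening: 0.312
```

>>> play_rows(
  targets=[
    {"dx":0.1,"dy":-1,"dz":0,"twist":0,"grip":1},
    {"dx":0.1,"dy":-1,"dz":0,"twist":0,"grip":1},
  ],
)

```text
t: 13.68
tcp_pos: [0.5561, -0.0512, 0.02]
eef_rot: [[-0.998, -0.066, 0.001], [-0.066, 0.998, -0.0], [-0.001, -0.0, -1.0]]
wrist_force: [0.5, 0.3, -0.9]
opening: 0.312
```

>>> play_rows(
  targets=[
    {"dx":0.1,"dy":-1,"dz":0,"twist":0,"grip":1},
    {"dx":0,"dy":0,"dz":0,"twist":0,"grip":1},
  ],
)

```text
t: 13.92
tcp_pos: [0.5557, -0.0521, 0.0199]
eef_rot: [[-0.998, -0.066, 0.0], [-0.066, 0.998, -0.0], [-0.0, -0.0, -1.0]]
wrist_force: [-0.8, -0.6, -1.4]
opening: 0.308
```

>>> play_rows(
  targets=[
    {"dx":0.1,"dy":-0.6,"dz":0,"twist":0,"grip":1},
    {"dx":0,"dy":0,"dz":0,"twist":0,"grip":1},
  ],
)

```text
t: 14.18
tcp_pos: [0.5558, -0.0526, 0.0198]
eef_rot: [[-0.998, -0.066, 0.0], [-0.066, 0.998, 0.0], [-0.0, 0.0, -1.0]]
wrist_force: [0.2, -0.2, -0.9]
opening: 0.311
```

>>> play_rows(
  targets=[
    {"dx":0,"dy":-0.6,"dz":0,"twist":0,"grip":1},
    {"dx":0,"dy":0,"dz":0,"twist":0,"grip":1},
  ],
)

```text
t: 14.42
tcp_pos: [0.5558, -0.053, 0.0198]
eef_rot: [[-0.998, -0.067, 0.0], [-0.067, 0.998, 0.0], [-0.0, 0.0, -1.0]]
wrist_force: [0.0, 1.7, -1.4]
opening: 0.311
```

>>> play_rows(
  targets=[
    {"dx":0,"dy":0,"dz":0,"twist":0,"grip":1},
  ],
)

```text
t: 14.55
tcp_pos: [0.5558, -0.053, 0.0198]
eef_rot: [[-0.998, -0.067, 0.0], [-0.067, 0.998, 0.0], [-0.0, 0.0, -1.0]]
wrist_force: [0.1, 0.3, -1.9]
opening: 0.317
```

>>> play_rows(
  targets=[
    {"dx":0,"dy":0.9,"dz":0,"twist":0,"grip":1},
    {"dx":0,"dy":0.9,"dz":0,"twist":0,"grip":1},
    {"dx":1,"dy":0.1,"dz":0,"twist":0,"grip":1},
    {"dx":1,"dy":0.1,"dz":0,"twist":0,"grip":1},
  ],
)

```text
t: 15.05
tcp_pos: [0.5578, -0.0513, 0.0198]
eef_rot: [[-0.998, -0.066, 0.0], [-0.066, 0.998, -0.0], [-0.0, -0.0, -1.0]]
wrist_force: [-0.3, 0.0, -2.0]
opening: 0.313
```

>>> play_rows(
  targets=[
    {"dx":1,"dy":0,"dz":0,"twist":0,"grip":1},
    {"dx":1,"dy":0.1,"dz":0,"twist":0,"grip":1},
  ],
)

```text
t: 15.3
tcp_pos: [0.5598, -0.0512, 0.0198]
eef_rot: [[-0.998, -0.066, -0.0], [-0.066, 0.998, -0.0], [0.0, -0.0, -1.0]]
wrist_force: [-0.3, 0.4, -0.8]
opening: 0.31
```

No resistance; the rod is going in. Continue in steps.

>>> play_rows(
  targets=[
    {"dx":1,"dy":0.1,"dz":0,"twist":0,"grip":1},
    {"dx":1,"dy":0,"dz":0,"twist":0,"grip":1},
    {"dx":1,"dy":0.1,"dz":0,"twist":0,"grip":1},
  ],
)

```text
t: 15.68
tcp_pos: [0.5628, -0.051, 0.0198]
eef_rot: [[-0.998, -0.066, -0.0], [-0.066, 0.998, -0.0], [0.0, -0.0, -1.0]]
wrist_force: [0.0, 0.6, -1.8]
opening: 0.312
```

>>> play_rows(
  targets=[
    {"dx":1,"dy":0.1,"dz":0,"twist":0,"grip":1},
    {"dx":1,"dy":0,"dz":0,"twist":0,"grip":1},
    {"dx":1,"dy":0.1,"dz":0,"twist":0,"grip":1},
  ],
)

```text
t: 16.05
tcp_pos: [0.5658, -0.0507, 0.0198]
eef_rot: [[-0.998, -0.066, -0.0], [-0.066, 0.998, 0.0], [0.0, 0.0, -1.0]]
wrist_force: [0.5, -0.3, -2.0]
opening: 0.31
```

>>> play_rows(
  targets=[
    {"dx":1,"dy":0.1,"dz":0,"twist":0,"grip":1},
    {"dx":1,"dy":0,"dz":0,"twist":0,"grip":1},
  ],
)

```text
t: 16.3
tcp_pos: [0.5678, -0.0506, 0.0198]
eef_rot: [[-0.998, -0.066, 0.0], [-0.066, 0.998, 0.0], [-0.0, 0.0, -1.0]]
wrist_force: [-0.2, -1.0, -1.2]
opening: 0.311
```

>>> play_rows(
  targets=[
    {"dx":1,"dy":0.1,"dz":0,"twist":0,"grip":1},
    {"dx":1,"dy":0.1,"dz":0,"twist":0,"grip":1},
    {"dx":1,"dy":0,"dz":0,"twist":0,"grip":1},
  ],
)

```text
t: 16.68
tcp_pos: [0.5708, -0.0504, 0.0198]
eef_rot: [[-0.998, -0.066, -0.0], [-0.066, 0.998, 0.0], [0.0, 0.0, -1.0]]
wrist_force: [0.3, 0.1, -0.7]
opening: 0.308
```

>>> play_rows(
  targets=[
    {"dx":1,"dy":0.1,"dz":0,"twist":0,"grip":1},
    {"dx":0,"dy":0,"dz":0,"twist":0,"grip":1},
  ],
)

```text
t: 16.92
tcp_pos: [0.5718, -0.0503, 0.0198]
eef_rot: [[-0.998, -0.066, 0.0], [-0.066, 0.998, 0.0], [-0.0, 0.0, -1.0]]
wrist_force: [1.1, -0.0, -1.6]
opening: 0.308
```

>>> play_rows(
  targets=[
    {"dx":1,"dy":0,"dz":0,"twist":0,"grip":1},
    {"dx":0,"dy":0,"dz":0,"twist":0,"grip":1},
  ],
)

```text
t: 17.18
tcp_pos: [0.5729, -0.0503, 0.0198]
eef_rot: [[-0.998, -0.066, 0.0], [-0.066, 0.998, 0.0], [-0.0, 0.0, -1.0]]
wrist_force: [-0.4, -0.6, -1.8]
opening: 0.313
```

>>> play_rows(
  targets=[
    {"dx":1,"dy":0.1,"dz":0,"twist":0,"grip":1},
    {"dx":0,"dy":0,"dz":0,"twist":0,"grip":1},
  ],
)

```text
t: 17.42
tcp_pos: [0.5738, -0.0502, 0.0198]
eef_rot: [[-0.998, -0.066, 0.0], [-0.066, 0.998, 0.0], [-0.0, 0.0, -1.0]]
wrist_force: [0.0, 0.0, -1.5]
opening: 0.312
```

Now lower onto the bench before touching the plate with the collar, then finish.

>>> play_rows(
  targets=[
    {"dx":0,"dy":0,"dz":-1,"twist":0,"grip":1},
    {"dx":0,"dy":0,"dz":-0.5,"twist":0,"grip":1},
  ],
)

```text
t: 17.68
tcp_pos: [0.5736, -0.0502, 0.0182]
eef_rot: [[-0.998, -0.066, -0.0], [-0.066, 0.998, 0.0], [0.0, 0.0, -1.0]]
wrist_force: [0.5, -0.2, -1.2]
opening: 0.305
```

>>> play_rows(
  targets=[
    {"dx":1,"dy":0.1,"dz":0,"twist":0,"grip":1},
    {"dx":0,"dy":0,"dz":0,"twist":0,"grip":1},
  ],
)

```text
t: 17.92
tcp_pos: [0.5746, -0.0502, 0.0182]
eef_rot: [[-0.998, -0.066, -0.0], [-0.066, 0.998, -0.0], [0.0, 0.0, -1.0]]
wrist_force: [-1.2, -0.3, -0.4]
opening: 0.315
```

>>> play_rows(
  targets=[
    {"dx":1,"dy":0.1,"dz":0,"twist":0,"grip":1},
    {"dx":0,"dy":0,"dz":0,"twist":0,"grip":1},
  ],
)

```text
t: 18.18
tcp_pos: [0.5754, -0.0501, 0.0182]
eef_rot: [[-0.998, -0.066, -0.001], [-0.066, 0.998, -0.0], [0.001, -0.0, -1.0]]
wrist_force: [-1.2, -0.2, -0.5]
opening: 0.311
```

>>> play_rows(
  targets=[
    {"dx":-0.5,"dy":0,"dz":-0.5,"twist":0,"grip":1},
    {"dx":0,"dy":0,"dz":0,"twist":0,"grip":1},
  ],
)

```text
t: 18.42
tcp_pos: [0.5751, -0.0501, 0.0178]
eef_rot: [[-0.998, -0.066, -0.0], [-0.066, 0.998, -0.0], [0.0, -0.0, -1.0]]
wrist_force: [-1.7, -0.1, -1.7]
opening: 0.307
```

>>> play_rows(
  targets=[
    {"dx":0,"dy":0,"dz":-0.3,"twist":0,"grip":1},
    {"dx":0,"dy":0,"dz":0,"twist":0,"grip":1},
  ],
)

```text
t: 18.68
tcp_pos: [0.5751, -0.05, 0.0177]
eef_rot: [[-0.998, -0.066, -0.0], [-0.066, 0.998, -0.0], [0.0, -0.0, -1.0]]
wrist_force: [-2.7, 0.5, 2.9]
opening: 0.312
```

>>> play_rows(
  targets=[
    {"dx":0,"dy":0,"dz":0,"twist":0,"grip":0},
    {"dx":0,"dy":0,"dz":0,"twist":0,"grip":-0.3},
    {"dx":0,"dy":0,"dz":0,"twist":0,"grip":-0.5},
    {"dx":0,"dy":0,"dz":0,"twist":0,"grip":-0.5},
    {"dx":0,"dy":0,"dz":0,"twist":0,"grip":-0.5},
  ],
)

```text
t: 19.3
tcp_pos: [0.5753, -0.05, 0.0175]
eef_rot: [[-0.998, -0.066, 0.0], [-0.066, 0.998, 0.0], [-0.0, 0.0, -1.0]]
wrist_force: [-0.1, -0.5, -0.2]
opening: 0.75
```

```bash
python3 snap.py 7 wrist
```

```text
{'t': 19.3, 'tcp_pos': [0.5753, -0.05, 0.0175], 'eef_rot': [[-0.9978, -0.0662, 0.0], [-0.0662, 0.9978, 0.0001], [-0.0, 0.0, -1.0]], 'wrist_force': [-0.1213, -0.4982, -0.2021], 'opening': 0.7504, 'joint_positions': [0.2313, 0.6084, -0.2459, 1.8666, 0.2196, 0.6927, 1.4951]}
```

View pics/wrist7.png

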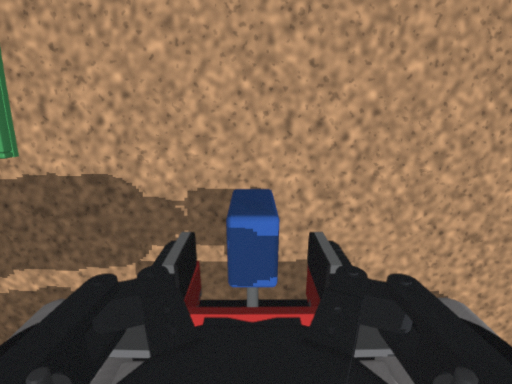

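>>> play_rows(
  targets=[
    {"dx":0,"dy":0,"dz":10,"twist":0,"grip":-0.5},
    {"dx":0,"dy":0,"dz":25,"twist":0,"grip":-0.5},
    {"dx":0,"dy":0,"dz":40,"twist":0,"grip":-0.5},
    {"dx":0,"dy":0,"dz":50,"twist":0,"grip":-0.5},
    {"dx":-30,"dy":0,"dz":50,"twist":0,"grip":-0.5},
    {"dx":-40,"dy":30,"dz":30,"twist":0,"grip":-0.5},
    {"dx":-40,"dy":50,"dz":0,"twist":0,"grip":-0.5},
    {"dx":-40,"dy":50,"dz":0,"twist":0,"grip":-0.5},
    {"dx":0,"dy":50,"dz":0,"twist":0,"grip":-0.5},
    {"dx":0,"dy":50,"dz":0,"twist":0,"grip":-0.5},
  ],
)

```text
t: 20.6
tcp_pos: [0.4269, 0.1788, 0.2238]
eef_rot: [[-0.998, -0.066, 0.003], [-0.066, 0.998, -0.0], [-0.003, -0.001, -1.0]]
wrist_force: [1.2, -0.9, 0.5]
opening: 0.747
```

>>> play_rows(
  targets=[
    {"dx":0,"dy":50,"dz":0,"twist":0,"grip":-0.5},
    {"dx":0,"dy":50,"dz":0,"twist":0,"grip":-0.5},
    {"dx":0,"dy":0,"dz":0,"twist":0,"grip":-0.5},
    {"dx":0,"dy":0,"dz":0,"twist":0,"grip":-0.5},
    {"dx":0,"dy":0,"dz":0,"twist":0,"grip":-0.5},
  ],
)

```text
t: 21.22
tcp_pos: [0.4275, 0.2759, 0.2226]
eef_rot: [[-0.998, -0.064, 0.0], [-0.064, 0.998, -0.001], [-0.0, -0.001, -1.0]]
wrist_force: [-0.6, -1.4, -0.3]
opening: 0.749
```

```bash
python3 snap.py 8 top side; python3 - <<'E'
from h import *
import pickle
def box(m,x0,x1,y0,y1):
    o=np.zeros_like(m);o[y0:y1,x0:x1]=m[y0:y1,x0:x1];return o
a=[]
for n,bx in(("top",(230,310,165,220)),("side",(225,300,180,240))):
    f,s=pickle.load(open(n+"8.pkl","rb"));H=hsv(f)
    bl=box((H[...,0]>100)&(H[...,0]<130)&(H[...,1]>130),*bx);P=cloud(f,bl);t=P[P[:,2]>.048]
    print(n,len(P),P[:,2].min(),P[:,2].max(),t[:,2].mean(),cv2.minAreaRect((t[:,:2]*1000).astype(np.float32)))
    rd=box(((H[...,0]<8)|(H[...,0]>172))&(H[...,1]>150),*((240,300,155,190) if n=="top" else (270,315,185,230)))
    P=cloud(f,rd);t=P[P[:,2]>.054];print(cv2.minAreaRect((t[:,:2]*1000).astype(np.float32)))
    a.append(f["pixels"][:,:,::-1][150:260,210:340] if n=="side" else f["pixels"][:,:,::-1][130:240,205:335])
cv2.imwrite("pics/z8.png",cv2.resize(np.hstack(a),None,fx=3,fy=3,interpolation=cv2.INTER_CUBIC))
E
```

```text
{'t': 21.275, 'tcp_pos': [0.4276, 0.276, 0.2226], 'eef_rot': [[-0.998, -0.0639, 0.0003], [-0.0639, 0.998, -0.0009], [-0.0003, -0.0009, -1.0]], 'wrist_force': [-1.0277, 0.4604, 0.8062], 'opening': 0.7465, 'joint_positions': [-0.1315, 0.2479, -0.5727, 1.8827, 0.1545, 1.0547, 0.8678]}
top 171 0.02956433367429878 0.06034628306106948 0.05411525227747047 ((573.75830078125, -49.92981719970703), (42.97409439086914, 27.223373413085938), 5.077348232269287)
((626.252197265625, -46.118995666503906), (33.3718376159668, 111.76119232177734), 4.187373638153076)
side 257 0.00568614394025535 0.059388489016067414 0.05561251688607213 ((575.9251098632812, -50.49232864379883), (42.618186950683594, 26.624265670776367), 2.9049980640411377)
((629.4271240234375, -44.312347412109375), (35.10002136230469, 114.00804138183594), 3.4251527786254883)
```

View pics/z8.png

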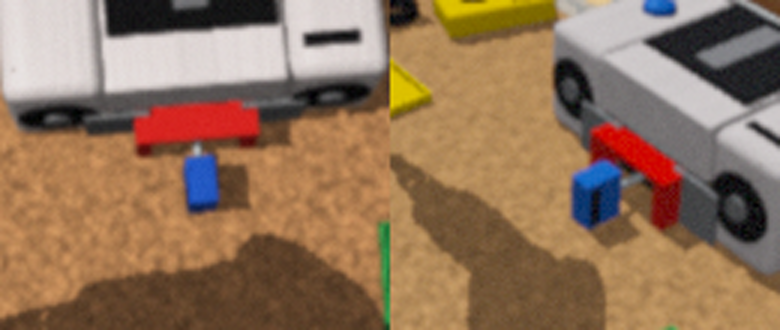

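```bash
python3 -c "
from bench import r
print(r.sign_off())"
```

```text
the job is handed in; nothing more can be done
None
```

The pin is in the lock hole with its collar home, released and standing on the bench. I handed the job in at about 21 s; no verdict is reported.

- **Pick-up:** I took the pin from the yellow tray, on the left, gripping it across its 28 mm width.
- **Search:** I slid the rod along the plate from about y = +28 mm, pressing with about 2 to 3 N. The pressing force dropped to zero at about y = +2 mm, where the tip fell into the hole. I felt the far wall lightly and centred the rod by that.
- **Insertion:** The rod went straight in without resistance until the plate pushed back with about 1.2 N on the collar. I then set the handle down, let go and backed off.

**Last checks:**
- **Tip depth:** The handle's position relative to the hood puts the tip 22.4 mm past the plate by the top camera and 21.2 mm by the side camera, where 18 to 30 mm is needed.
- **Handle:** Its top measured about 54 to 56 mm high, so it is upright and on the bench.
- **Forces:** The largest force reading against the stereo was about 3 N. I only read it at the end of each move, so a brief higher peak could have been missed.
- **Bystanders:** The gripper did not go near them. I did not measure their positions again at the end.

The top and side cameras disagreed by 2 to 4 mm on absolute positions. I therefore relied on relative measurements and on touch.

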